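Hover the end block over its pocket in the violin mould

ROBOT

A 6-joint arm with a two-finger parallel gripper is mounted at the origin on the work surface. World frame = base frame: x ahead of the robot, y to its left, z up, the work surface at z = 0. Lengths are in m, angles in rad, forces in N, time in s.
With the tool pointing down it reaches from about 0.35 to 0.95 m from the base axis. Payload 17.4 kg.
Tool frame: the origin (TCP) lies on the centre line of the jaws, within the pads' length; the fingertips stand 11 mm ahead of it and the grasp point (between the pads) lies 8 mm behind it (manip.tip_reach is the distance from the TCP to the fingertips, in m); y points along the fingers, x is the direction in which the jaws open and shut, and the axes are right-handed (so a half turn about y gives the same grasp; the last joint's range is limited). The gripper opens to 93 mm and grips with 3 to 60 N. Pads are 15 mm wide; open, the fingers measure 128 mm over their backs; the gripper's body (75 mm by 188 mm) begins 65 mm behind the grasp point.
Start: joints at [-1.221, 0.116, 1.442, -0, 1.584, -0.038], TCP at [0.255, -0.625, 0.23] pointing down, gripper open.
Joint ranges: [-2.83, 2.83], [-0.83, 2.19], [0.07, 2.5], [-1.14, 4.28], [0.01, 3], [-2.97, 2.97]. Speed limits (rad/s): [1.89, 1.89, 2.22, 3.14, 3.14, 3.14].

INTERFACE

Orientations are given as [roll, pitch, yaw] about the fixed x, y, z axes, in that order (R = Rz(yaw) Ry(pitch) Rx(roll)).
In Python, from cell import manip, optics, ticket gives the robot as it stands. The module is installed in compiled form; this text tells all that it offers.
- The arm moves only by the tool carry_out, never from a script. Its argument "increments" is a list of rows, each an object of numbers: "tx", "ty", "tz": the shift along the tool's x, y, z in m; "spin": the turn about the tool's y in degrees; "grip": the finger opening in m, from 0 to 0.093. In form: [{"tx": .., "ty": .., "tz": .., "spin": .., "grip": ..}, ...]. A call has 1 to 10 rows; each row shifts and turns the pose as measured when the row begins, along the tool's axes as they then stand; what a row does not reach is not made up. A row lasts 1/8 s, in which the tool goes at most 62.5 mm and 10.7 degrees, less where a joint would pass 70% of its speed; a pose out of reach is approached as far as the arm can. A call with a gripper value outside its range is refused whole. The fingers move at their own pace and stop on an object; "newtons" is the grip in N (left out, the last holds). Time passes only in rows, so rows that do not move let the fingers close. It gives the time, the measured TCP pose, the force and the opening at its end, in the units of the state.
- manip.observe(): the state, without advancing time (a new reading comes with each control period).
- optics.camera(name): name is "scene" or "top"; returns a dict with "color" (480x640x3 uint8, red, green, blue), "z_map" (480x640 float32, m along the optical axis (not along the pixel's ray), 0 where there is no reading), "K" (3x3 intrinsics, pixels), "rvec" (rotation vector, rad) and "tvec" (3), from world to camera coordinates, as OpenCV has them. Camera axes: x right, y down, z forward; pixel columns grow to the right and rows downward; lengths in m; the calibration is good to about 2 mm. A picture is of the moment at which its call begins.
- ticket.job_done(): hands the job in, once; it reports no verdict.
Trained networks look in the newest picture that a camera, given by its name, has taken for a name from the list of things; names that differ only in an ending like _2 or _b are one class to them, and where a whole thing is asked for, a point or a joint stands for the part that bears it (a point fixed in the world has none). Each returns a list of dicts, best first, with "confidence" (0 to 1); they miss things now and then, are a little off and sometimes report something else, mostly with a low value. They report only what shows in the picture. A call takes as long as a camera call.
- optics.spot_in(camera, target): "centre" ([row, column] in pixels, amid what is visible of it).
- optics.tip_of(camera, target): "centre" ([row, column] in pixels: a listed point, or the origin of a listed thing).
The state is a dict: "t": time; "q": joint angles; "joint_velocities": joint speeds; "joint_torque": joint torques, N m; "eef_pos": TCP position; "eef_rot": TCP orientation; "force": force on the tool from outside, world axes, zero at the start; "moment": the same for the moment, N m; "opening": finger opening in m.
Only numpy, scipy, OpenCV 4.12 (cv2) and the standard library are available. Lean on these libraries where they do the work, as an engineer would, in place of code of your own. Each camera call takes 0.05 s, during which the arm holds its last target.

TASK

Press the black plunger of the little hold-down pump fully down to its stop so that the vacuum grips the mould; then pick up the loose willow end block and carry it over the ribs and spring clips to the empty rectangular pocket in the mould. Finish while still holding it there: upright, centred over the pocket and square with it, hovering about a centimetre above the mould's top face, ready to be lowered in. Never knock the mould, its ribs or its clips with the block or the gripper, and leave the stone, gouge, spool clamp and peg blank undisturbed.

Things in the scene. Friction and masses are not known exactly. Their poses are not given: they have to be found in the camera images.
- plunger (a joint): travel of the pump's spring plunger, in m: 0 up, 0.012 fully down at its stop. It goes straight down and springs back; about 2 N starts it and about 6 N holds it at the stop
- plunger_top (a point): centre of the flat top of the plunger's black head, a 36 mm disc 10 mm thick; 76 mm above the bench when up, 64 mm when fully down. It moves with the plunger
- pump: hand vacuum pump fixed to the bench, on one side of the mould (left or right): steel foot 72 mm across and 8 mm high, upright aluminium barrel 52 mm across and 46 mm high, with the plunger on top and a short brass nipple on the side. Origin: centre of its underside on the bench; z up
- block: loose willow end block, a pale wooden block 24 mm (its x) by 54 mm (its y) by 45 mm high (its z), 24 to 48 g, with a pencil line across the middle of its top; stands on the bench on the other side of the mould from the pump. Origin: centre of its underside. A half turn about z makes no difference
- block_foot (a point): centre of the underside of the end block (its origin), with the block's axes
- mould: violin-shaped wooden mould fixed to the bench, 340 mm long, 202 mm wide, wide end towards the robot; top face 34 mm above the bench. Thin maple ribs all round its edge reach 44 mm, seven steel spring clips astride the ribs 78 mm above the bench. Origin: on the bench straight below the pocket's centre; x along its length away from the near end (at x = -62 mm), y across, z up
- near_clip (a point): top of the spring clip at the mould's near end, 78 mm above the bench, 60 mm from the pocket's centre. Four more clips stand on the flanks of the wide end, two near the far end; no clip comes closer than 44 mm to the pocket's centre
- pocket (a point): centre of the mouth of the empty rectangular pocket, level with the mould's top face (34 mm above the bench), with the mould's axes. The pocket measures 32 mm along x by 62 mm along y and is 24 mm deep; the block's x belongs along the mould's x (either way round)
- stone: grey slate sharpening stone 50 by 180 by 25 mm lying flat between robot and mould, long side along its y; to be left alone. Origin: centre of its underside
- gouge: gouge with a horn handle and a steel blade, 222 mm long, 28 mm high, lying along its x, on the left; to be left alone. Origin: on the bench under the front end of the handle
- spool_clamp: brass spool clamp, 34 mm across and 93 mm high, standing upright on the right; to be left alone. Origin: centre of its underside
- peg: ebony peg blank 84 mm long and 18 mm high lying along its x, on the right beside the mould; to be left alone. Origin: on the bench near the thin end

How it is judged:
By the outcome, as a careful person would: the job done as asked, in the order asked, and still so for the second after the job is handed in, while the arm keeps its last pose, push and grip.
It also fails if it takes over 54 s, if anything falls off the work surface, if the arm or the gripper's body presses on something with over 40 N, if the wrist force passes 120 N, or if a joint passes its speed limit or range.

## Working session

There is one attempt and no reset: what is moved stays moved. The work goes in short steps, Python scripts to look and compute and a tool call to move; the robot and the scene stay as the last step left them, time stands still between calls to the robot, and variables do not carry over. Pictures are saved under pics/ and viewed, and the job is handed in when it is done.

Besides the shell and the picture viewer there is one more tool, called after "Call:" by a JSON object that holds its "fn" and its "kwargs", one argument or row to a line. carry_out: Moves the arm, as the interface text tells. Its arguments: {"type":"object","properties":{"increments":{"type":"array","items":{"type":"object","properties":{"tx":{"type":"number"},"ty":{"type":"number"},"tz":{"type":"number"},"spin":{"type":"number"},"grip":{"type":"number"}}}},"newtons":{"type":"number"}},"required":["increments"]}

```bash
mkdir -p pics
cat > h.py <<'E'
import numpy as np, cv2
from cell import manip, optics, ticket
from scipy.spatial.transform import Rotation as R
def cam(n):
    c=optics.camera(n); c['R']=cv2.Rodrigues(np.array(c['rvec'],float))[0]; c['t']=np.array(c['tvec'],float).ravel(); return c
def world(c,r,col,z=None):
    """pixel -> world by depth, or by plane z"""
    K=c['K']; d=np.array([(col-K[0,2])/K[0,0],(r-K[1,2])/K[1,1],1.0])
    o=-c['R'].T@c['t']; w=c['R'].T@d
    if z is None:
        s=c['z_map'][int(round(r)),int(round(col))]
    else: s=(z-o[2])/w[2]
    return o+s*w
def cloud(c):
    v,u=np.mgrid[0:480,0:640]; K=c['K']; Z=c['z_map']
    P=np.stack([(u-K[0,2])/K[0,0]*Z,(v-K[1,2])/K[1,1]*Z,Z],-1)
    W=(P-c['t'])@c['R']; W[Z==0]=np.nan; return W
def save(c,n): cv2.imwrite('pics/'+n+'.png',c['color'][:,:,::-1])
E
python3 - <<'E'
from h import *
np.set_printoptions(precision=4,suppress=True)
s=manip.observe(); print(s['eef_pos'],s['eef_rot'],s['opening'],s['force'],s['t'],manip.tip_reach)
Z={'plunger_top':.076,'block':0,'near_clip':.078,'pocket':.034,'mould':0,'pump':0,'stone':0,'gouge':0,'spool_clamp':0,'peg':0}
for n in('top','scene'):
    c=cam(n); save(c,n+'0'); print(n,-c['R'].T@c['t'])
    for k,z in Z.items():
        for d in optics.tip_of(n,k)[:2]: print(k,np.array(d['centre']),round(d['confidence'],2),world(c,*d['centre'],z))
E
```

```text
[ 0.2551 -0.6247  0.2289] [-1.5708  0.0012 -1.183 ] 0.09323833101737072 [0.1118 0.047  0.3193] 0.0 0.011
top [0.3548 0.0092 0.9681]
plunger_top [316.4 167.1] 0.74 [0.4278 0.2925 0.076 ]
plunger_top [268.4 460.3] 0.33 [ 0.4542 -0.2775  0.076 ]
block [269.5 465.6] 0.9 [ 0.4591 -0.3126  0.    ]
near_clip [243.5 296.7] 0.85 [0.5396 0.0329 0.078 ]
pocket [222.8 289.1] 0.75 [0.5941 0.0451 0.034 ]
mould [226.2 288.9] 0.55 [0.5954 0.0476 0.    ]
mould [174.  455.7] 0.28 [ 0.6705 -0.3288  0.    ]
pump [315.2 180. ] 0.65 [0.4334 0.2901 0.    ]
stone [228.5 428.7] 0.53 [ 0.5557 -0.2498  0.    ]
gouge [204.4 169. ] 0.61 [0.6737 0.3007 0.    ]
spool_clamp [175.5 455.1] 0.59 [ 0.6672 -0.3269 -0.    ]
peg [225.3 430. ] 0.85 [ 0.5624 -0.2537  0.    ]
scene [ 0.9254 -0.6685  0.7824]
plunger_top [153.5 360.6] 0.62 [0.4314 0.2959 0.076 ]
plunger_top [434.4 294. ] 0.26 [ 0.6959 -0.362   0.076 ]
block [364.1 199.8] 0.9 [ 0.4656 -0.3097  0.    ]
near_clip [233.1 339.7] 0.68 [0.5352 0.028  0.078 ]
pocket [253.8 369.3] 0.94 [0.5916 0.0505 0.034 ]
mould [266.2 369.1] 0.8 [0.5935 0.0511 0.    ]
pump [179.9 355.9] 0.57 [0.4251 0.2929 0.    ]
stone [240.9 260.5] 0.97 [ 0.3647 -0.0073  0.    ]
stone [434.2 294.2] 0.38 [ 0.6712 -0.3286  0.    ]
gouge [213.6 449.8] 0.75 [0.6657 0.2972 0.    ]
spool_clamp [437.  294.2] 0.8 [ 0.6738 -0.3323  0.    ]
peg [364.1 269.9] 0.65 [ 0.5649 -0.2461  0.    ]
peg [363.5 201.7] 0.3 [ 0.4675 -0.3071  0.    ]
```

View pics/top0.png

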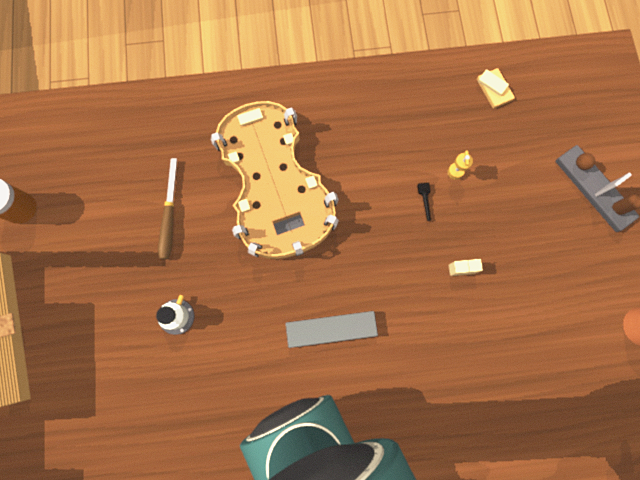

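View pics/scene0.png

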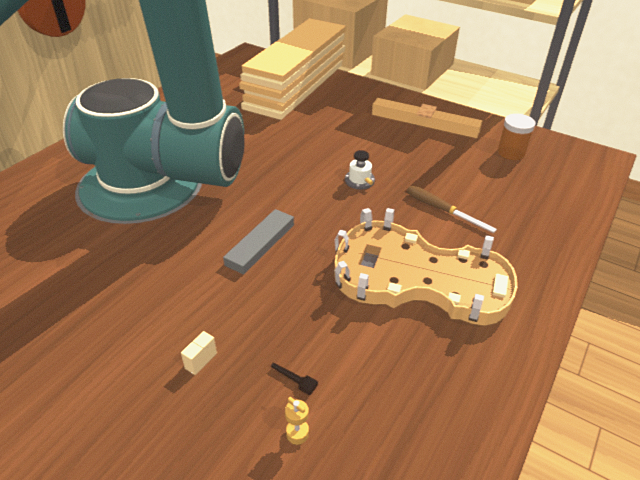

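The top view shows the pump at (316,167), the block at (267,466), the pocket at (223,289) and the near clip at (247,298). The peg is at (200,426), the spool clamp at (165,460), the stone at (330,332) and the gouge at (210,170). All of them match the scene view. Next I refine the positions from depth.

```bash
cat > meas.py <<'E'
from h import *
np.set_printoptions(precision=4,suppress=True)
def rect(P):
    r=cv2.minAreaRect((P[:,:2]*1000).astype(np.float32)); b=cv2.boxPoints(r)/1000
    e=[b[1]-b[0],b[2]-b[1]]; e.sort(key=np.linalg.norm)
    return np.array(r[0])/1000,[np.linalg.norm(x) for x in e],np.degrees(np.arctan2(e[0][1],e[0][0]))
def near(W,c,r): return np.hypot(W[...,0]-c[0],W[...,1]-c[1])<r
E
python3 - <<'E'
from meas import *
for n in('top','scene'):
    c=cam(n); W=cloud(c); z=W[...,2]
    m=near(W,(.46,-.31),.05)
    zz=z[m]; print(n,'block z pct',np.percentile(zz[zz>.03],[5,50,95]))
    P=W[m&(z>.040)&(z<.05)]; print(' block top',len(P),rect(P),P.mean(0))
    m=near(W,(.593,.048),.055); P=W[m&(z<.028)]; print(' pocket low',len(P),rect(P),P.mean(0))
    P=W[m&(z>.03)&(z<.04)]; print(' face z',np.median(P[:,2]))
    P=W[near(W,(.43,.293),.04)&(z>.068)]; print(' plunger',len(P),np.median(P[:,2]),P.mean(0),cv2.minEnclosingCircle((P[:,:2]*1000).astype(np.float32)))
    P=W[near(W,(.43,.293),.06)&(z>.035)]; print(' barrel+',rect(P))
    # mould outline
    P=W[near(W,(.69,.06),.25)&(z>.028)&(z<.05)]; q=P[(abs(P[:,1]-.07)<.16)]; print(' mould',rect(q))
    P=W[near(W,(.69,.08),.25)&(z>.06)]; 
    mm=(near(W,(.69,.08),.25)&(z>.06)).astype(np.uint8)
    nc,l,st,ce=cv2.connectedComponentsWithStats(mm)
    for i in range(1,nc):
        if st[i,4]>5: print('  clip',st[i,4],W[l==i].mean(0),W[l==i][:,2].max())
E
```

```text
top block z pct [0.0365 0.0451 0.0479]
 block top 328 (array([ 0.4623, -0.3046]), [np.float32(0.024268556), np.float32(0.054806154)], np.float32(-0.8112834)) [ 0.462  -0.304   0.0452]
 pocket low 411 (array([0.5983, 0.047 ]), [np.float32(0.027232392), np.float32(0.062145706)], np.float32(13.919073)) [0.5996 0.0473 0.012 ]
 face z 0.03467562918164621
 plunger 287 0.07646303628479999 [0.4318 0.2946 0.0762] ((432.1158447265625, 295.79071044921875), 17.68413543701172)
 barrel+ (array([0.4312, 0.2921]), [np.float32(0.045391425), np.float32(0.050975733)], np.float32(74.68781))
 mould (array([0.6936, 0.0789]), [np.float32(0.2168183), np.float32(0.3490982)], np.float32(-71.44178))
  clip 80 [0.8202 0.0181 0.0731] 0.08099773540586647
  clip 81 [0.7836 0.1738 0.0733] 0.08339040029899696
  clip 86 [ 0.6285 -0.046   0.0726] 0.08171948264330324
  clip 86 [ 0.5814 -0.0422  0.0732] 0.08019437698071993
  clip 90 [0.5833 0.1441 0.0732] 0.08128897060519165
  clip 83 [0.5338 0.0318 0.0733] 0.0801756980902612
  clip 85 [0.5428 0.1191 0.0733] 0.08055616003393641
scene block z pct [0.0324 0.0433 0.0457]
 
[... 317 characters left out ...]
r 133 0.07401254854512773 [0.4324 0.2942 0.0735] ((432.50341796875, 295.906494140625), 20.058443069458008)
 barrel+ (array([0.4327, 0.2926]), [np.float32(0.04542851), np.float32(0.049809948)], np.float32(-58.352604))
 mould (array([0.6966, 0.0625]), [np.float32(0.22195159), np.float32(0.34736115)], np.float32(-82.07021))
  clip 86 [0.5457 0.1176 0.0699] 0.07746378614363691
  clip 81 [0.5837 0.1421 0.0703] 0.07871030431851787
  clip 70 [0.5383 0.033  0.0719] 0.07871322637449607
  clip 92 [0.7837 0.1706 0.0709] 0.0792147840864686
  clip 91 [ 0.5797 -0.0437  0.0712] 0.07897834256197898
  clip 108 [ 0.6295 -0.051   0.0705] 0.07811276591462724
  clip 112 [0.8212 0.0135 0.071 ] 0.07792087400077324
```

```bash
cat > pocket.py <<'E'
from meas import *
def pocket(n,show=True):
    c=cam(n); W=cloud(c); z=W[...,2]
    face=np.median(z[near(W,(.593,.048),.05)&(z>.03)&(z<.04)])
    v,u=np.mgrid[0:480,0:640]; K=c['K']
    d=np.stack([(u-K[0,2])/K[0,0],(v-K[1,2])/K[1,1],np.ones_like(u,float)],-1)@c['R']; o=-c['R'].T@c['t']
    Q=o+d*((.034-o[2])/d[...,2])[...,None]
    m=near(Q,(.593,.048),.046)&(z<face-.003)
    nc,l,st,ce=cv2.connectedComponentsWithStats(m.astype(np.uint8)); i=1+np.argmax(st[1:,4]); m=l==i
    P=Q[m]; C=np.cov(P[:,:2].T); w,V=np.linalg.eigh(C); a=V[:,0]*np.sign(V[0,0])
    r=rect(P); print(n,'face',face,'npx',m.sum(),'rect',r,'mean',P.mean(0)[:2],'pca yaw',np.degrees(np.arctan2(a[1],a[0])),'sizes',np.sqrt(12*w))
if __name__=='__main__':
    for n in('top','scene'): pocket(n)
    for p in [((.820,.0175),(.7836,.172))]: print((np.array(p[0])+p[1])/2)
E
python3 pocket.py
python3 - <<'E'
from meas import *
c=cam('top'); im=cv2.resize(c['color'][150:280,200:350],None,fx=5,fy=4.6,interpolation=cv2.INTER_CUBIC); cv2.imwrite('pics/topcrop.png',im[:,:,::-1])
E
```

```text
top face 0.03459067323966279 npx 432 rect (array([0.5962, 0.0464]), [np.float32(0.03428766), np.float32(0.06307933)], np.float32(13.384425)) mean [0.5947 0.0464] pca yaw 13.405844591699585 sizes [0.0313 0.0627]
scene face 0.0328723238045059 npx 320 rect (array([0.5935, 0.0454]), [np.float32(0.032563306), np.float32(0.05952336)], np.float32(12.900982)) mean [0.5944 0.0446] pca yaw 13.568015695288384 sizes [0.0316 0.059 ]
[0.8018 0.0948]
```

View pics/topcrop.png

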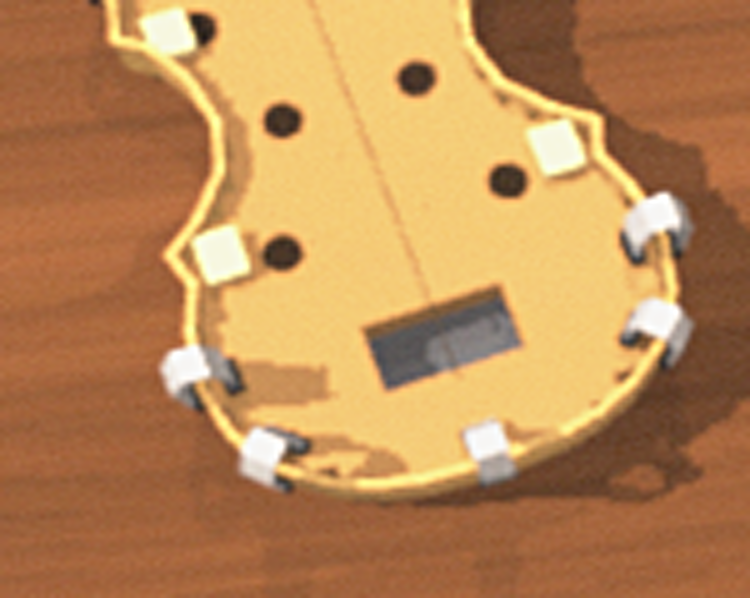

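Pocket: centre (0.5946, 0.0458), yaw 13.4°. The near clip agrees with that. Block: (0.462, -0.304), yaw about -1.3°. Plunger: (0.432, 0.295). I start by turning the tool square and closing the fingers.

Call:
{"fn": "carry_out", "kwargs": {
  "increments": [
    {"spin":-9.5,"grip":0},
    {"spin":-9.5,"grip":0},
    {"spin":-9.5,"grip":0},
    {"spin":-9.5,"grip":0},
    {"spin":-9.5,"grip":0},
    {"spin":-9.5,"grip":0},
    {"spin":-9.5,"grip":0}
  ],
  "newtons": 15
}}

```text
validation failed for argument at $.in...
```

Call:
{"fn": "carry_out", "kwargs": {
  "increments": [
    {"tx":0.0,"ty":0.0,"tz":0.0,"spin":-9.5,"grip":0.0},
    {"tx":0.0,"ty":0.0,"tz":0.0,"spin":-9.5,"grip":0.0},
    {"tx":0.0,"ty":0.0,"tz":0.0,"spin":-9.5,"grip":0.0},
    {"tx":0.0,"ty":0.0,"tz":0.0,"spin":-9.5,"grip":0.0},
    {"tx":0.0,"ty":0.0,"tz":0.0,"spin":-9.5,"grip":0.0},
    {"tx":0.0,"ty":0.0,"tz":0.0,"spin":-9.5,"grip":0.0},
    {"tx":0.0,"ty":0.0,"tz":0.0,"spin":-9.5,"grip":0.0}
  ],
  "newtons": 15
}}

```text
t: 2.22
eef_pos: [0.2553, -0.6249, 0.2296]
eef_rot: [-1.571, -0.0, 0.014]
force: [-0.4, 0.2, -0.2]
opening: 0.0274
```

Call:
{"fn": "carry_out", "kwargs": {
  "increments": [
    {"tx":0.04,"ty":0.0,"tz":0.04,"spin":0.0,"grip":0.0},
    {"tx":0.04,"ty":0.0,"tz":0.04,"spin":0.0,"grip":0.0},
    {"tx":0.04,"ty":0.0,"tz":0.04,"spin":0.0,"grip":0.0},
    {"tx":0.04,"ty":0.0,"tz":0.04,"spin":0.0,"grip":0.0},
    {"tx":0.02,"ty":0.0,"tz":0.055,"spin":0.0,"grip":0.0},
    {"tx":0.0,"ty":0.0,"tz":0.06,"spin":0.0,"grip":0.0},
    {"tx":0.0,"ty":0.0,"tz":0.06,"spin":0.0,"grip":0.0},
    {"tx":0.0,"ty":0.0,"tz":0.06,"spin":0.0,"grip":0.0},
    {"tx":0.0,"ty":0.0,"tz":0.06,"spin":0.0,"grip":0.0},
    {"tx":0.0,"ty":0.0,"tz":0.06,"spin":0.0,"grip":0.0}
  ]
}}

```text
t: 3.48
eef_pos: [0.4305, -0.0943, 0.229]
eef_rot: [-1.57, -0.002, 0.012]
force: [0.3, -0.5, -0.7]
opening: 0.0004
```

Call:
{"fn": "carry_out", "kwargs": {
  "increments": [
    {"tx":0.0,"ty":0.0,"tz":0.06,"spin":0.0,"grip":0.0},
    {"tx":0.0,"ty":0.0,"tz":0.06,"spin":0.0,"grip":0.0},
    {"tx":0.0,"ty":0.0,"tz":0.06,"spin":0.0,"grip":0.0},
    {"tx":0.0,"ty":0.0,"tz":0.06,"spin":0.0,"grip":0.0},
    {"tx":0.0,"ty":0.0,"tz":0.06,"spin":0.0,"grip":0.0},
    {"tx":0.0,"ty":0.0,"tz":0.06,"spin":0.0,"grip":0.0},
    {"tx":0.0,"ty":0.0,"tz":0.0,"spin":0.0,"grip":0.0}
  ]
}}

```text
t: 4.35
eef_pos: [0.4224, 0.2807, 0.2311]
eef_rot: [-1.569, -0.007, 0.016]
force: [0.3, -1.0, 0.6]
opening: 0.0003
```

Call:
{"fn": "carry_out", "kwargs": {
  "increments": [
    {"tx":0.01,"ty":0.03,"tz":0.014,"spin":0.0,"grip":0.0},
    {"tx":0.0,"ty":0.05,"tz":0.0,"spin":0.0,"grip":0.0},
    {"tx":0.0,"ty":0.035,"tz":0.0,"spin":0.0,"grip":0.0},
    {"tx":0.0,"ty":0.0,"tz":0.0,"spin":0.0,"grip":0.0}
  ]
}}

```text
t: 4.85
eef_pos: [0.4339, 0.2937, 0.1146]
eef_rot: [-1.569, -0.01, 0.016]
force: [-1.5, -0.6, 0.7]
opening: 0.0005
```

Run:
```python
from h import *
s=manip.observe(); print(s['eef_pos'],s['eef_rot'],s['force'])
c=cam('scene'); im=cv2.resize(c['color'][90:240,280:440],None,fx=4,fy=4,interpolation=cv2.INTER_CUBIC); cv2.imwrite('pics/pr1.png',im[:,:,::-1])
```

```text
[0.43393233 0.29374355 0.1145674 ] [-1.56894414 -0.00951058  0.01633699] [-1.48949653 -0.62375268  0.65660908]
```

View pics/pr1.png

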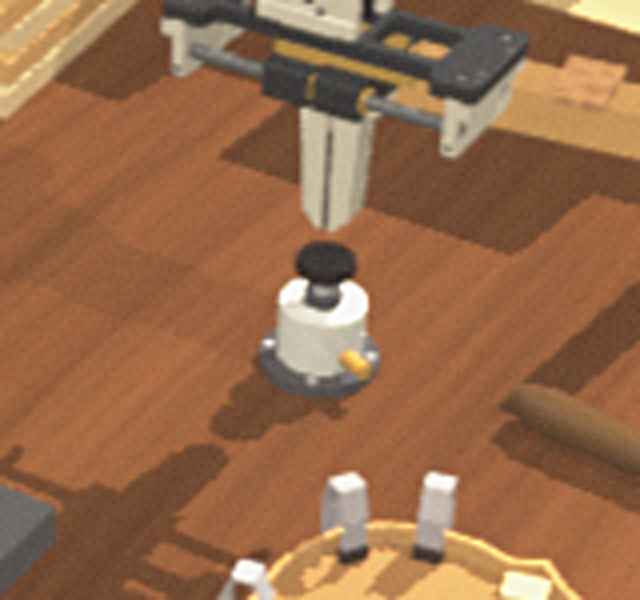

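The closed fingertips are straight above the black head, with the head at crop (325,262). Now I press.

Call:
{"fn": "carry_out", "kwargs": {
  "increments": [
    {"tx":-0.001,"ty":0.02,"tz":0.001,"spin":0.0,"grip":0.0},
    {"tx":0.0,"ty":0.01,"tz":0.0,"spin":0.0,"grip":0.0},
    {"tx":0.0,"ty":0.004,"tz":0.0,"spin":0.0,"grip":0.0},
    {"tx":0.0,"ty":0.004,"tz":0.0,"spin":0.0,"grip":0.0}
  ]
}}

```text
t: 5.4
eef_pos: [0.4357, 0.2956, 0.0806]
eef_rot: [-1.565, -0.016, 0.016]
force: [-2.7, -1.5, 4.2]
opening: 0.0008
```

Call:
{"fn": "carry_out", "kwargs": {
  "increments": [
    {"tx":0.0,"ty":0.002,"tz":0.0,"spin":0.0,"grip":0.0},
    {"tx":0.0,"ty":0.002,"tz":0.0,"spin":0.0,"grip":0.0}
  ]
}}

```text
t: 5.65
eef_pos: [0.4359, 0.2958, 0.077]
eef_rot: [-1.565, -0.017, 0.016]
force: [-3.5, -2.8, 4.8]
opening: 0.0007
```

Call:
{"fn": "carry_out", "kwargs": {
  "increments": [
    {"tx":0.0,"ty":0.002,"tz":0.0,"spin":0.0,"grip":0.0},
    {"tx":0.0,"ty":0.002,"tz":0.0,"spin":0.0,"grip":0.0},
    {"tx":0.0,"ty":0.002,"tz":0.0,"spin":0.0,"grip":0.0}
  ]
}}

```text
t: 6.02
eef_pos: [0.4363, 0.296, 0.0748]
eef_rot: [-1.565, -0.017, 0.016]
force: [-16.7, -9.7, 30.6]
opening: 0.0007
```

Run:
```python
from h import *
s=manip.observe(); print(s['eef_pos'],s['eef_rot'],s['force'],s['q'])
c=cam('scene'); s=manip.observe(); print(s['eef_pos'],s['force'])
im=cv2.resize(c['color'][90:240,280:440],None,fx=4,fy=4,interpolation=cv2.INTER_CUBIC); cv2.imwrite('pics/pr2.png',im[:,:,::-1])
```

```text
[0.43627883 0.29599164 0.07481664] [-1.56466714 -0.01748889  0.01587017] [-16.74733458  -9.72712551  30.59297309] [ 0.54973075 -0.13445804  1.94613477 -0.00374757  1.31174341  0.53473407]
[0.43624436 0.2959804  0.07488831] [-15.0693298   -9.85464468  28.33792052]
```

View pics/pr2.png

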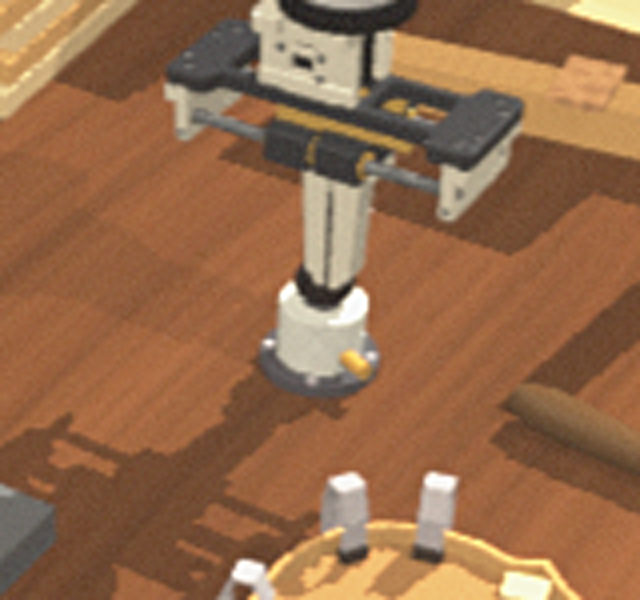

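The plunger is on its stop: the tip is at 0.064 m with about 30 N, well over the spring's 6 N. I retract and go to the block.

Call:
{"fn": "carry_out", "kwargs": {
  "increments": [
    {"tx":0.0,"ty":-0.02,"tz":0.0,"spin":0.0,"grip":0.0},
    {"tx":0.0,"ty":-0.06,"tz":0.0,"spin":0.0,"grip":0.0},
    {"tx":0.0,"ty":-0.06,"tz":0.0,"spin":0.0,"grip":0.0},
    {"tx":0.0,"ty":0.0,"tz":0.0,"spin":0.0,"grip":0.0}
  ]
}}

```text
t: 6.58
eef_pos: [0.4339, 0.2952, 0.2191]
eef_rot: [-1.564, -0.019, 0.016]
force: [0.7, 0.2, -0.3]
opening: 0.0002
```

Call:
{"fn": "carry_out", "kwargs": {
  "increments": [
    {"tx":0.003,"ty":0.0,"tz":-0.06,"spin":0.0,"grip":0.07},
    {"tx":0.003,"ty":0.0,"tz":-0.06,"spin":0.0,"grip":0.07},
    {"tx":0.003,"ty":0.0,"tz":-0.06,"spin":0.0,"grip":0.07},
    {"tx":0.003,"ty":0.0,"tz":-0.06,"spin":0.0,"grip":0.07},
    {"tx":0.003,"ty":0.0,"tz":-0.06,"spin":0.0,"grip":0.07},
    {"tx":0.003,"ty":0.0,"tz":-0.06,"spin":0.0,"grip":0.07},
    {"tx":0.003,"ty":0.0,"tz":-0.06,"spin":0.0,"grip":0.07},
    {"tx":0.003,"ty":0.0,"tz":-0.06,"spin":0.0,"grip":0.07},
    {"tx":0.0,"ty":0.0,"tz":-0.05,"spin":0.0,"grip":0.07},
    {"tx":0.0,"ty":0.0,"tz":0.0,"spin":0.0,"grip":0.07}
  ]
}}

```text
t: 7.82
eef_pos: [0.4663, -0.2502, 0.2059]
eef_rot: [-1.563, -0.016, 0.019]
force: [0.4, 1.1, -0.2]
opening: 0.0701
```

Run:
```python
from h import *
s=manip.observe(); print(s['eef_pos'],s['eef_rot'],s['force'],s['t'])
```

```text
[ 0.46627117 -0.25023233  0.20585295] [-1.56267989 -0.01607624  0.0188351 ] [ 0.42647628  1.12688839 -0.18601673] 7.825
```

Call:
{"fn": "carry_out", "kwargs": {
  "increments": [
    {"tx":-0.006,"ty":0.0,"tz":-0.05,"spin":2.4,"grip":0.07},
    {"tx":-0.001,"ty":0.04,"tz":-0.005,"spin":0.0,"grip":0.07},
    {"tx":0.0,"ty":0.04,"tz":0.0,"spin":0.0,"grip":0.07},
    {"tx":0.0,"ty":0.0,"tz":0.0,"spin":0.0,"grip":0.07}
  ]
}}

```text
t: 8.32
eef_pos: [0.4613, -0.3036, 0.1207]
eef_rot: [-1.56, -0.015, -0.024]
force: [0.1, -0.2, 0.3]
opening: 0.0699
```

Run:
```python
from meas import *
s=manip.observe(); print(s['eef_pos'],s['eef_rot'],s['force'],s['t'])
c=cam('scene'); W=cloud(c); z=W[...,2]
P=W[near(W,(.462,-.304),.045)&(z>.04)&(z<.05)]; print(len(P),rect(P))
im=cv2.resize(c['color'][240:400,120:320],None,fx=4,fy=3.7,interpolation=cv2.INTER_CUBIC); cv2.imwrite('pics/bl1.png',im[:,:,::-1])
```

```text
[ 0.4613 -0.3036  0.1207] [-1.5603 -0.0148 -0.0238] [ 0.1294 -0.2064  0.2847] 8.325
428 (array([ 0.4613, -0.304 ]), [np.float32(0.026098268), np.float32(0.055754274)], np.float32(-0.6569076))
```

View pics/bl1.png

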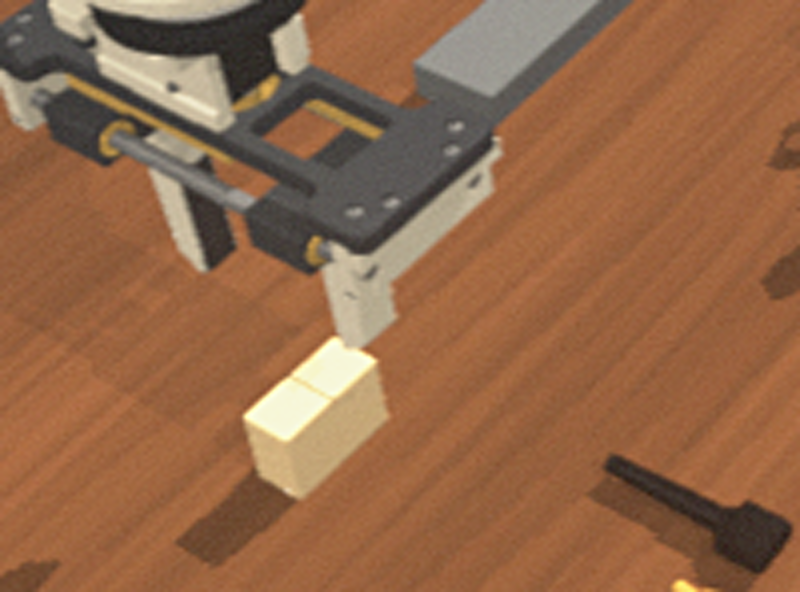

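The open fingers straddle the block, which sits at crop (315,410) between the two finger lines. I descend and grasp.

Call:
{"fn": "carry_out", "kwargs": {
  "increments": [
    {"tx":-0.001,"ty":0.04,"tz":-0.001,"spin":-0.3,"grip":0.07},
    {"tx":0.0,"ty":0.035,"tz":0.0,"spin":0.0,"grip":0.07},
    {"tx":0.0,"ty":0.015,"tz":0.0,"spin":0.0,"grip":0.07},
    {"tx":0.0,"ty":0.0,"tz":0.0,"spin":0.0,"grip":0.07}
  ]
}}

```text
t: 8.88
eef_pos: [0.4667, -0.3047, 0.0391]
eef_rot: [-1.568, -0.026, -0.016]
force: [0.4, 0.8, -1.1]
opening: 0.07
```

Call:
{"fn": "carry_out", "kwargs": {
  "increments": [
    {"tx":-0.005,"ty":0.0,"tz":0.0,"spin":0.0,"grip":0.07},
    {"tx":0.0,"ty":0.0,"tz":0.0,"spin":0.0,"grip":0.07}
  ]
}}

```text
t: 9.12
eef_pos: [0.4625, -0.3052, 0.0422]
eef_rot: [-1.57, -0.028, -0.015]
force: [-1.0, -0.5, 0.5]
opening: 0.0703
```

Call:
{"fn": "carry_out", "kwargs": {
  "increments": [
    {"tx":0.0,"ty":-0.05,"tz":0.0,"spin":0.0,"grip":0.07},
    {"tx":0.0,"ty":-0.03,"tz":0.0,"spin":0.0,"grip":0.07}
  ]
}}

```text
t: 9.38
eef_pos: [0.4595, -0.305, 0.1238]
eef_rot: [-1.569, -0.027, -0.015]
force: [0.3, -0.1, -0.1]
opening: 0.0702
```

Call:
{"fn": "carry_out", "kwargs": {
  "increments": [
    {"tx":0.0,"ty":0.0,"tz":0.0,"spin":0.0,"grip":0.07}
  ]
}}

```text
t: 9.5
eef_pos: [0.4603, -0.3057, 0.1268]
eef_rot: [-1.571, -0.031, -0.016]
force: [-0.5, 0.4, 0.1]
opening: 0.0698
```

Call:
{"fn": "carry_out", "kwargs": {
  "increments": [
    {"tx":0.0,"ty":0.0,"tz":0.0,"spin":0.0,"grip":0.07},
    {"tx":0.0,"ty":0.0,"tz":0.0,"spin":0.0,"grip":0.07},
    {"tx":0.0,"ty":0.0,"tz":0.0,"spin":0.0,"grip":0.07}
  ]
}}

```text
t: 9.88
eef_pos: [0.4597, -0.3053, 0.1246]
eef_rot: [-1.57, -0.029, -0.016]
force: [0.3, 0.1, -0.7]
opening: 0.07
```

Call:
{"fn": "carry_out", "kwargs": {
  "increments": [
    {"tx":0.06,"ty":0.0,"tz":0.0,"spin":0.0,"grip":0.07}
  ]
}}

```text
t: 10.0
eef_pos: [0.5185, -0.3065, 0.1263]
eef_rot: [-1.57, -0.028, -0.018]
force: [-0.1, -0.8, 1.8]
opening: 0.0701
```

Call:
{"fn": "carry_out", "kwargs": {
  "increments": [
    {"tx":-0.06,"ty":0.0,"tz":0.0,"spin":0.0,"grip":0.07}
  ]
}}

```text
t: 10.12
eef_pos: [0.4623, -0.3055, 0.1178]
eef_rot: [-1.563, -0.019, -0.014]
force: [-3.1, -0.5, -0.6]
opening: 0.07
```

Call:
{"fn": "carry_out", "kwargs": {
  "increments": [
    {"tx":0.0,"ty":0.0,"tz":0.0,"spin":0.0,"grip":0.07}
  ]
}}

```text
t: 10.25
eef_pos: [0.4603, -0.3052, 0.1157]
eef_rot: [-1.561, -0.016, -0.015]
force: [0.1, -0.7, 0.2]
opening: 0.0702
```

Call:
{"fn": "carry_out", "kwargs": {
  "increments": [
    {"tx":0.0,"ty":0.015,"tz":0.0,"spin":0.0,"grip":0.07},
    {"tx":0.0,"ty":0.015,"tz":0.0,"spin":0.0,"grip":0.07},
    {"tx":0.0,"ty":0.015,"tz":0.0,"spin":0.0,"grip":0.07}
  ]
}}

```text
t: 10.62
eef_pos: [0.4618, -0.3048, 0.0683]
eef_rot: [-1.562, -0.017, -0.015]
force: [0.0, -0.4, -0.5]
opening: 0.07
```

Call:
{"fn": "carry_out", "kwargs": {
  "increments": [
    {"tx":-0.0005,"ty":0.014,"tz":0.0,"spin":0.4,"grip":0.07},
    {"tx":0.0,"ty":0.014,"tz":0.0,"spin":0.0,"grip":0.07},
    {"tx":0.0,"ty":0.012,"tz":0.0,"spin":0.0,"grip":0.07},
    {"tx":0.0,"ty":0.0,"tz":0.0,"spin":0.0,"grip":0.07}
  ]
}}

```text
t: 11.12
eef_pos: [0.4616, -0.3038, 0.0238]
eef_rot: [-1.56, -0.016, -0.022]
force: [-0.0, 0.8, -0.7]
opening: 0.0697
```

Call:
{"fn": "carry_out", "kwargs": {
  "increments": [
    {"tx":0.0,"ty":0.0,"tz":0.0,"spin":0.0,"grip":0.01},
    {"tx":0.0,"ty":0.0,"tz":0.0,"spin":0.0,"grip":0.01},
    {"tx":0.0,"ty":0.0,"tz":0.0,"spin":0.0,"grip":0.01},
    {"tx":0.0,"ty":0.0,"tz":0.0,"spin":0.0,"grip":0.01},
    {"tx":0.0,"ty":0.0,"tz":0.0,"spin":0.0,"grip":0.01},
    {"tx":0.0,"ty":0.0,"tz":0.0,"spin":0.0,"grip":0.01}
  ],
  "newtons": 20
}}

```text
t: 11.88
eef_pos: [0.4624, -0.3044, 0.0256]
eef_rot: [-1.562, -0.018, -0.022]
force: [-0.9, -1.1, -1.0]
opening: 0.0237
```

The block is held at 23.7 mm opening. I lift it gently.

Call:
{"fn": "carry_out", "kwargs": {
  "increments": [
    {"tx":0.0,"ty":-0.01,"tz":0.0,"spin":0.0,"grip":0.01},
    {"tx":0.0,"ty":-0.015,"tz":0.0,"spin":0.0,"grip":0.01},
    {"tx":0.0,"ty":-0.018,"tz":0.0,"spin":0.0,"grip":0.01},
    {"tx":0.0,"ty":-0.018,"tz":0.0,"spin":0.0,"grip":0.01},
    {"tx":0.0,"ty":-0.018,"tz":0.0,"spin":0.0,"grip":0.01},
    {"tx":0.0,"ty":-0.018,"tz":0.0,"spin":0.0,"grip":0.01},
    {"tx":0.0,"ty":-0.018,"tz":0.0,"spin":0.0,"grip":0.01},
    {"tx":0.0,"ty":-0.018,"tz":0.0,"spin":0.0,"grip":0.01},
    {"tx":0.0,"ty":-0.01,"tz":0.0,"spin":0.0,"grip":0.01}
  ]
}}

```text
t: 13.0
eef_pos: [0.4597, -0.3058, 0.1802]
eef_rot: [-1.563, -0.019, -0.022]
force: [0.2, 0.3, -0.1]
opening: 0.0237
```

Run:
```python
from meas import *
s=manip.observe(); print(s['eef_pos'],s['eef_rot'],s['force'],s['t'])
c=cam('scene'); im=cv2.resize(c['color'][180:380,100:350],None,fx=3,fy=3,interpolation=cv2.INTER_CUBIC); cv2.imwrite('pics/bl2.png',im[:,:,::-1])
```

```text
[ 0.4597 -0.3058  0.1802] [-1.5631 -0.0194 -0.0224] [ 0.247   0.3402 -0.0991] 13.0
```

View pics/bl2.png

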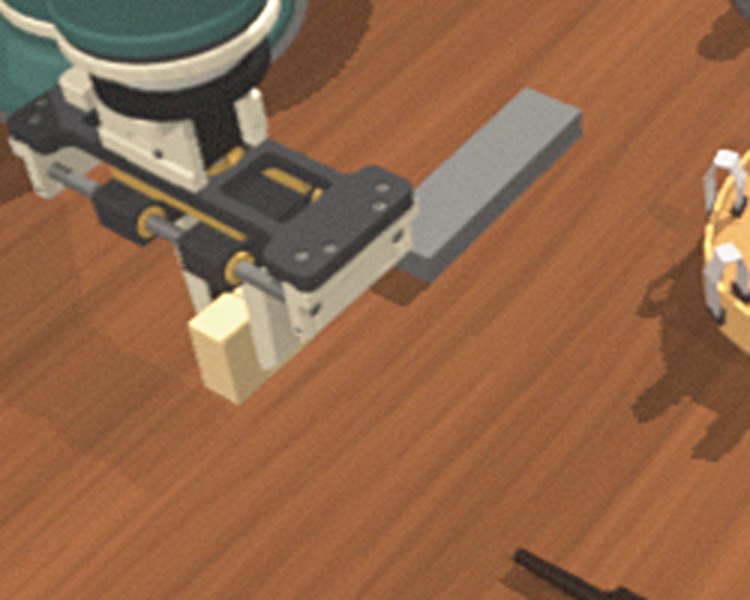

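The block hangs straight in the fingers at crop (235,345), clear of everything. I carry it high over the mould.

Call:
{"fn": "carry_out", "kwargs": {
  "increments": [
    {"tx":0.015,"ty":0.0,"tz":0.02,"spin":-1.5,"grip":0.01},
    {"tx":0.016,"ty":0.0,"tz":0.033,"spin":-1.5,"grip":0.01},
    {"tx":0.016,"ty":0.0,"tz":0.033,"spin":-1.5,"grip":0.01},
    {"tx":0.016,"ty":0.0,"tz":0.033,"spin":-1.5,"grip":0.01},
    {"tx":0.016,"ty":0.0,"tz":0.033,"spin":-1.5,"grip":0.01},
    {"tx":0.016,"ty":0.0,"tz":0.033,"spin":-1.5,"grip":0.01},
    {"tx":0.016,"ty":0.0,"tz":0.033,"spin":-1.5,"grip":0.01},
    {"tx":0.016,"ty":0.0,"tz":0.033,"spin":-1.5,"grip":0.01},
    {"tx":0.016,"ty":0.0,"tz":0.03,"spin":-1.5,"grip":0.01},
    {"tx":0.01,"ty":0.0,"tz":0.02,"spin":-1.0,"grip":0.01}
  ]
}}

```text
t: 14.3
eef_pos: [0.5846, 0.0162, 0.1814]
eef_rot: [-1.566, -0.015, 0.236]
force: [-0.6, -0.0, -1.0]
opening: 0.0238
```

Call:
{"fn": "carry_out", "kwargs": {
  "increments": [
    {"tx":0.008,"ty":0.0,"tz":0.013,"spin":0.0,"grip":0.01},
    {"tx":0.008,"ty":0.0,"tz":0.013,"spin":0.0,"grip":0.01},
    {"tx":0.0,"ty":0.0,"tz":0.0,"spin":0.0,"grip":0.01}
  ]
}}

```text
t: 14.68
eef_pos: [0.5944, 0.0474, 0.1807]
eef_rot: [-1.566, -0.013, 0.236]
force: [-0.3, -0.1, -0.1]
opening: 0.0238
```

Run:
```python
from meas import *
s=manip.observe(); print(s['eef_pos'],s['eef_rot'],s['t'])
c=cam('scene'); save(c,'mid_s'); 
for k in('block_foot','near_clip'):
  for d in optics.tip_of('scene',k)[:2]: print(k,d, world(c,*d['centre'],s['eef_pos'][2]-.0256))
c=cam('top'); save(c,'mid_t')
```

```text
[0.5944 0.0474 0.1807] [-1.5657 -0.0131  0.2364] 14.675
block_foot {'centre': [207.8, 375.7], 'confidence': 0.91} [0.5972 0.0472 0.1551]
near_clip {'centre': [231.1, 341.8], 'confidence': 0.67} [ 0.5783 -0.0418  0.1551]
```

View pics/mid_s.png

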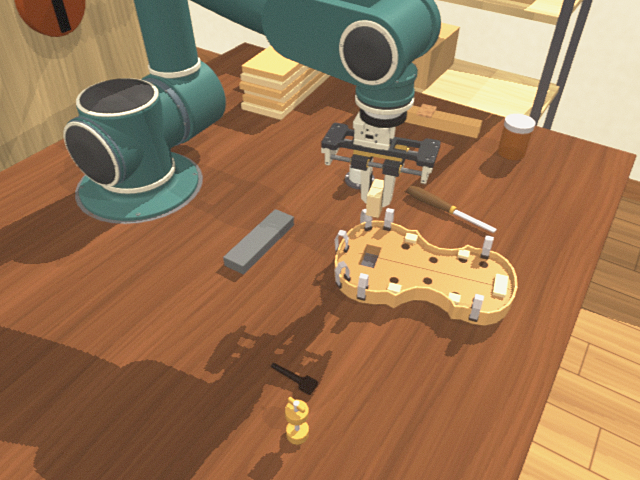

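View pics/mid_t.png

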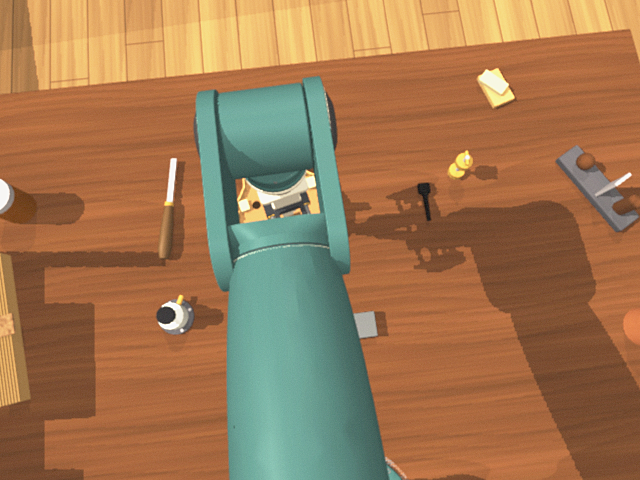

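Both views show the block clear above the pocket, and the network's foot position agrees within 3 mm. I lower it in small steps.

Call:
{"fn": "carry_out", "kwargs": {
  "increments": [
    {"tx":-0.001,"ty":0.013,"tz":-0.001,"spin":0.0,"grip":0.01},
    {"tx":-0.0006,"ty":0.013,"tz":-0.001,"spin":0.0,"grip":0.01},
    {"tx":0.0,"ty":0.013,"tz":0.0,"spin":0.0,"grip":0.01},
    {"tx":0.0,"ty":0.013,"tz":0.0,"spin":0.0,"grip":0.01},
    {"tx":0.0,"ty":0.013,"tz":0.0,"spin":0.0,"grip":0.01}
  ]
}}

```text
t: 15.5
eef_pos: [0.5935, 0.0431, 0.1114]
eef_rot: [-1.566, -0.013, 0.234]
force: [0.4, 0.4, -0.8]
opening: 0.024
```

Call:
{"fn": "carry_out", "kwargs": {
  "increments": [
    {"tx":0.0012,"ty":0.012,"tz":0.0024,"spin":0.0,"grip":0.01},
    {"tx":0.0,"ty":0.012,"tz":0.0,"spin":0.0,"grip":0.01},
    {"tx":0.0,"ty":0.01,"tz":0.0,"spin":0.0,"grip":0.01},
    {"tx":0.0,"ty":0.004,"tz":0.0,"spin":0.0,"grip":0.01},
    {"tx":0.0,"ty":0.0,"tz":0.0,"spin":0.0,"grip":0.01}
  ]
}}

```text
t: 16.12
eef_pos: [0.5942, 0.0464, 0.0695]
eef_rot: [-1.566, -0.012, 0.234]
force: [-0.6, -0.3, -0.7]
opening: 0.024
```

Run:
```python
from meas import *
s=manip.observe(); print(s['eef_pos'],s['eef_rot'],s['force'],s['joint_velocities'],s['t'])
c=cam('scene'); W=cloud(c)
for k,z in(('block_foot',s['eef_pos'][2]-.0256),('near_clip',.078),('pocket',.034)):
  for d in optics.tip_of('scene',k)[:2]: print(k,d, world(c,*d['centre'],z))
z=W[...,2]; C=c['color']; 
im=cv2.resize(C[150:310,290:490],None,fx=4,fy=3.7,interpolation=cv2.INTER_CUBIC); cv2.imwrite('pics/end_s.png',im[:,:,::-1])
```

```text
[0.5942 0.0464 0.0695] [-1.5657 -0.0119  0.234 ] [-0.6212 -0.3119 -0.7025] [-0.0003  0.     -0.0026 -0.0001 -0.0001 -0.0008] 16.125
block_foot {'centre': [252.1, 370.8], 'confidence': 0.68} [0.5961 0.0468 0.0439]
near_clip {'centre': [243.6, 259.0], 'confidence': 0.7} [ 0.4228 -0.0808  0.078 ]
near_clip {'centre': [231.9, 338.4], 'confidence': 0.68} [0.5313 0.0297 0.078 ]
pocket {'centre': [254.9, 372.0], 'confidence': 0.94} [0.5976 0.0506 0.034 ]
```

View pics/end_s.png

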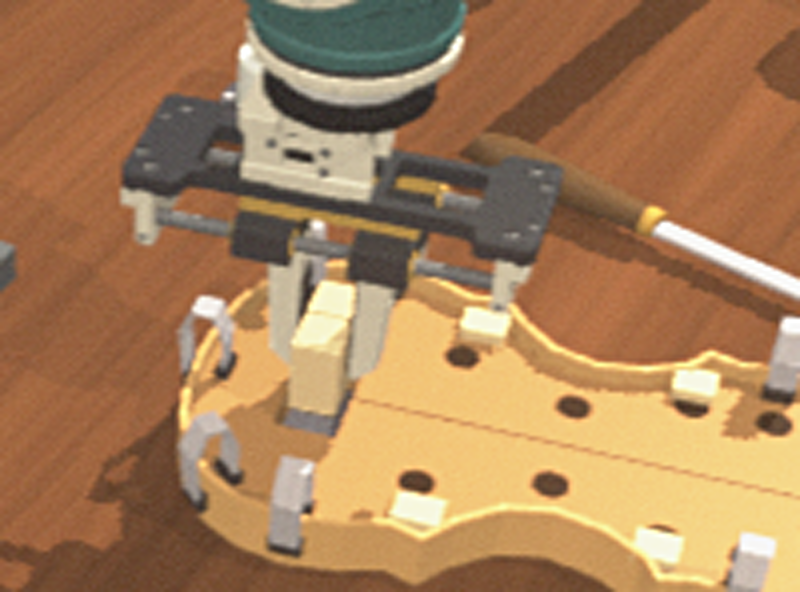

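The block hovers over the pocket, with the dark pocket edge just visible under it at crop (315,415). Next I check the block itself from depth.

Run:
```python
from meas import *
c=cam('scene'); W=cloud(c); a=np.radians(13.4); X=np.array([np.cos(a),np.sin(a)]); Y=np.array([-X[1],X[0]])
D=W[...,:2]-np.array([.5946,.0458]); x=D@X; y=D@Y; z=W[...,2]
g=(abs(x)<.03)&(y<-.009)&(y>-.035)&(z>.040)&(z<.10)
print('all',g.sum(),'z min/max',np.nanpercentile(z[g],[0,1,5,50,95,99]))
top=g&(z>.084)&(y<-.010); print('top',top.sum(),'x',np.percentile(x[top],[2,50,98]),'z',np.median(z[top]))
f=g&(z<.08)&(y<-.02); print('end face',f.sum(),'y med',np.median(y[f]),'x',np.percentile(x[f],[1,50,99]))
for lo in np.arange(.042,.09,.008):
    m=f&(z>=lo)&(z<lo+.008)
    if m.sum()>3: print(round(lo,3),m.sum(),'y',np.median(y[m]),'x',x[m].min(),x[m].max())
m=f; A=np.c_[x[m],z[m],np.ones(m.sum())]; k=np.linalg.lstsq(A,y[m],rcond=None)[0]; print('face yaw err deg, lean deg',np.degrees(k[:2]))
for col in range(362,378,2):
    r=np.where(g[:,col]&(z[:,col]<.08))[0]
    if len(r): print(col,r.max(),W[r.max(),col],W[min(r.max()+1,479),col])
```

```text
all 408 z min/max [0.0444 0.0451 0.0481 0.0764 0.0915 0.0986]
top 112 x [-0.0191  0.0012  0.0253] z 0.08857327885112934
end face 172 y med -0.025311065208502223 x [-0.0103  0.0016  0.0129]
0.042 26 y -0.024962859287423242 x -0.009042207218450386 0.012484377733717944
0.05 37 y -0.02517206123326925 x -0.009425198218851112 0.012901340267983745
0.058 39 y -0.02545924892457093 x -0.009907952509485143 0.012839522296943807
0.066 40 y -0.025502933519887118 x -0.010829746910602315 0.01274225506086369
0.074 30 y -0.025413939068390554 x -0.010709678563925072 0.013179126992536865
face yaw err deg, lean deg [ 2.3816 -1.0034]
362 259 [0.5915 0.0197 0.0448] [0.5768 0.0504 0.0091]
364 259 [0.5949 0.0215 0.0451] [0.5797 0.0536 0.0081]
366 260 [0.5992 0.0218 0.0444] [0.5849 0.0525 0.0089]
368 260 [0.6033 0.022  0.0464] [0.5877 0.056  0.0076]
370 261 [0.6073 0.023  0.0451] [0.5935 0.0533 0.01  ]
372 261 [0.6106 0.0249 0.0452] [0.5969 0.0554 0.0102]
374 259 [0.6112 0.0317 0.0454] [0.5969 0.0642 0.0085]
376 246 [0.6089 0.0399 0.072 ] [0.6085 0.0413 0.0681]
```

Run:
```python
from meas import *
c=cam('scene'); W=cloud(c); a=np.radians(13.4); X=np.array([np.cos(a),np.sin(a)]); Y=np.array([-X[1],X[0]])
D=W[...,:2]-np.array([.5946,.0458]); x=D@X; y=D@Y; z=W[...,2]
g=(abs(x)<.016)&(y<-.018)&(y>-.035)&(z>.040)&(z<.086)
# bottom edge pixels of end face -> plane z=.044 ; left/right side edges
zf=manip.observe()['eef_pos'][2]-.0256
pts=[]
for col in range(350,380):
    r=np.where(g[:,col])[0]
    if len(r)>3: 
        p=world(c,r.max()+.5,col,zf)[:2]-[.5946,.0458]; pts.append((col,r.max(),p@X*1e3,p@Y*1e3))
print(np.round(pts,1))
# pocket in the scene picture, visible near edge: rim pixels below block
zs=z; pk=[]
for col in range(356,376):
    rr=[r for r in range(250,280) if zs[r,col]<.026]
    if rr:
        p=world(c,max(rr)+.5,col,.034)[:2]-[.5946,.0458]; pk.append((col,max(rr),p@X*1e3,p@Y*1e3))
print(np.round(pk,1))
```

```text
[[362.  259.   -8.7 -25.7]
 [363.  259.   -6.9 -25. ]
 [364.  259.   -5.1 -24.4]
 [365.  260.   -2.5 -26.4]
 [366.  260.   -0.7 -25.7]
 [367.  260.    1.1 -25.1]
 [368.  260.    2.9 -24.5]
 [369.  261.    5.4 -26.5]
 [370.  261.    7.3 -25.8]
 [371.  261.    9.1 -25.2]
 [372.  261.   10.9 -24.5]
 [373.  261.   12.7 -23.9]
 [374.  257.   11.7 -12.6]]
[[359.  264.  -12.8 -30.4]
 [360.  264.  -10.9 -29.8]
 [361.  264.   -9.1 -29.1]
 [362.  264.   -7.3 -28.5]
 [363.  265.   -4.7 -30.5]
 [364.  265.   -2.9 -29.8]
 [365.  265.   -1.1 -29.2]
 [366.  265.    0.7 -28.5]
 [367.  266.    3.3 -30.5]
 [368.  266.    5.1 -29.9]
 [369.  266.    6.9 -29.2]
 [370.  266.    8.8 -28.6]
 [371.  267.   11.3 -30.6]
 [372.  267.   13.1 -29.9]
 [373.  267.   14.9 -29.3]
 [374.  265.   15.3 -23.3]
 [375.  262.   15.  -14.7]]
```

Using rays from the same camera, the y offset is about 0.3 mm and the block is about 1.5 mm too far along mould x. I make a small correction.

Call:
{"fn": "carry_out", "kwargs": {
  "increments": [
    {"tx":-0.0012,"ty":0.0,"tz":-0.0003,"spin":0.0,"grip":0.01},
    {"tx":0.0,"ty":0.0,"tz":0.0,"spin":0.0,"grip":0.01}
  ]
}}

```text
t: 16.68
eef_pos: [0.5933, 0.0457, 0.0703]
eef_rot: [-1.566, -0.013, 0.234]
force: [-0.1, -0.8, -0.4]
opening: 0.0243
```

Run:
```python
from meas import *
s=manip.observe(); print(s['eef_pos'],s['eef_rot'],s['force'],s['joint_velocities'],s['t'],s['opening'])
c=cam('top'); save(c,'fin_t')
for k,z in dict(stone=0,gouge=0,spool_clamp=0,peg=0).items():
    for n in('top',):
        for d in optics.tip_of(n,k)[:1]: print(k,world(c,*d['centre'],z))
s=manip.observe(); print(s['eef_pos'])
```

```text
[0.5933 0.0457 0.0703] [-1.566  -0.0131  0.234 ] [-0.1042 -0.7677 -0.402 ] [-0.0015  0.0008 -0.0011  0.0001  0.0005  0.0006] 16.675 0.02431736135631445
gouge [0.6743 0.2988 0.    ]
spool_clamp [ 0.6749 -0.3296  0.    ]
peg [ 0.5644 -0.2482  0.    ]
[0.5934 0.0458 0.0703]
```

```bash
python3 -c "
from cell import manip,ticket
print(ticket.job_done()); s=manip.observe(); print(s['eef_pos'],s['opening'],s['t'])"
```

```text
the job is handed in; nothing more can be done
None
the job is handed in; nothing more can be done
```

I pressed the pump plunger to its stop, then picked up the end block and carried it over the clips. I handed in at about 17 s with the block still held over the pocket.

- **Plunger:** the fingertips reached 0.064 m above the bench, pushing with about 30 N, against the 6 N that holds it at the stop.
- **Height:** the block's underside is about 44.7 mm above the bench, so about 10.7 mm above the mould's top face. This comes from the arm's position, not a direct look.
- **Centring:** before the last nudge, the scene camera put the block about 0.3 mm off in y and 1.5–2 mm off along x. I moved it about 1 mm back along x. The arm's position and the camera disagreed by 1–2 mm, within the calibration, and I did not measure again afterwards.
- **Square and upright:** the gripper's yaw is 13.4°, matching the pocket's measured 13.4–13.6°. A rough depth fit of the block's end face gave 2.4°, but its edge runs parallel to the pocket's edge in the picture. The gripper leans about 0.8°; it drifted up to 1.8° during the moves and I could only partly take that out.
- **Surroundings:** no contact showed in the forces I read while carrying and lowering. The gouge, spool clamp and peg were found again within about 6–8 mm of where they started, which is the detector's own scatter. The stone was not detected in the last picture because the arm hid most of it, but nothing went near it.

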